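# Close a thermal cycler and clamp its heated plate with the tab-lock pressure knob

### The job

Get the thermal cycler ready to run: lower its open lid without slamming it until the catch snaps, then pinch both release tabs of the pressure knob on the lid, turn the knob clockwise until the heated plate bears firmly on the tubes (feel for it, and do not crush them), and let the tabs spring back out so that the knob stays locked. Leave the rack, jars and pipette beside it where they are.

Things in the scene. Friction and masses are not known exactly. Their poses are not given: they have to be found in the camera images.
- cycler: Thermal cycler, a white bench machine 300 deep x 210 wide, fixed to the bench. Origin: centre of its underside; x points to its back (hinge side), -x to its sloping control panel, y to its left, z up. Deck (where the shut lid rests) 125 mm up; hinge hump at the back 170 mm up.
- lid (a joint): Lid of the cycler, 195 deep x 200 wide x 55 thick, hinged at the back: 0 shut, grows as it opens (rad). Its hinge is stiff: it stays where it is left, and needs up to 6 N of push at the ledge. From 0.09 rad on a spring catch adds about 6 N; it snaps below 0.04; press on to the firm stop at 0 (about 15 N).
- lid_hinge (a point): On the lid's hinge line, mid-width. The line runs along the cycler's y, 125 mm above the bench.
- lid_ledge (a point): Point on the lid's flat top, mid-width, 19 mm behind its front edge: where to press it shut. 176 mm from the hinge line along the lid and 55 mm square to it; z of this point is 180 mm when shut. Free flat strip here: 40 mm deep, 180 wide.
- knob (a joint): Pressure knob on the middle of the lid: 0 backed off (start), grows as it turns clockwise seen from above (rad), end 2.4. Locked while either tab is out. Pinched, it turns with 0.03 N m until the plate meets the tubes, at 0.28 to 1.15 rad (not known: their height differs), then the load rises 0.7 N m per rad and would wind it back. Firm is 0.2 to 0.25 N m before letting go; 0.45 crushes.
- knob_grip (a point): On the knob's axis, 34 mm above the lid's top, the height to grip. The knob stands 48 mm over the lid; round its foot is a lock ring, 86 mm across and 10 mm high. Axes turn with the knob: z along its axis, the two tabs face +y and -y.
- tab_l (a joint): Release tab on the knob's +y side, a flat ribbed pad 30 wide, from 13 to 46 mm above the lid: 0 out (sprung, 4 N), 0.007 m pushed fully in (8 N). Out, the tabs' faces are 62 mm apart; fully in, 48 mm. Frees the ring from about 0.004 on. Let go, its tooth drops between the ring's 32 ribs (0.2 rad apart), and the knob shifts up to 0.12 rad to suit, mostly back.
- tab_r (a joint): The same tab on the knob's -y side: 0 out, 0.007 m pushed fully in. Both tabs must be in for the knob to turn.
- plate: Heated plate, 118 x 96 x 8 mm, under the lid's top, out of sight when shut. Origin: centre of its underside. The knob drives it down 8 mm per rad.
- tubes: Aluminium block with four strips of capped tubes under the lid. Origin: centre of the block on the deck level, not the caps, whose height above it is not measured. The caps give way by 1 mm per 10 N.
- tube_rack: Bystander: green rack of small tubes, 100 x 62 x 74 high, to the cycler's left. Origin: centre of its underside.
- jar_a: Bystander: sample jar, 47 across x 58 high, to the left of the control panel. Origin: centre of its underside.
- pipette_a: Bystander: pipette lying along the cycler's right side, 265 long x 25 high. Origin: under its handle.
- jar_b: Bystander: sample jar, 47 across x 58 high, right of the cycler at its back. Origin: centre of its underside.

How it is judged:
By the outcome, as a careful person would: the job done as asked, in the order asked, and still so for the second after the job is handed in, with the robot touching nothing.
It also fails if it takes over 64 s, if anything falls off the work surface, if the arm or the gripper's body presses on something with over 40 N, if the wrist force passes 120 N, or if a joint passes its speed limit or range.

### The arm

A 7-joint arm with a two-finger parallel gripper is mounted at the origin on the work surface. World frame = base frame: x ahead of the robot, y to its left, z up, the work surface at z = 0. Lengths are in m, angles in rad, forces in N, time in s.
With the tool pointing down it reaches from about 0.4 to 0.85 m from the base axis. Payload 10.4 kg.
Tool frame: the origin (TCP) lies midway between the tips of the shut fingers; the grasp point (between the pads) lies 19 mm behind it (manip.pinch_z is the distance from the TCP to the grasp point, in m); y points along the fingers, x is the direction in which the jaws open and shut, and the axes are right-handed (so a half turn about y gives the same grasp; the last joint's range is limited). The gripper opens to 85 mm and grips with 20 to 120 N. Pads are 22 mm wide; open, the fingers measure 114 mm over their backs; the gripper's body (76 mm by 85 mm) begins 54 mm behind the grasp point. The pads swing forward as they close: fully open they stand 13 mm farther back than shut.
Start: joints at [1.248, 0.332, -0.065, 1.46, 0.022, 1.35, -0.088], TCP at [0.185, -0.597, 0.203] pointing down, gripper open.
Joint ranges: [-2.6, 2.6], [-0.5, 2.12], [-1.47, 1.34], [0.16, 2.42], [-1.27, 4.41], [0.06, 2.06], [-2.6, 2.6]. Speed limits (rad/s): [2.22, 2.22, 2.79, 2.79, 3.14, 3.14, 3.14].

### API

Orientations are given as a unit quaternion [x, y, z, w].
In Python, from workcell import manip gives the robot as it stands.
- The arm moves only by the shell command python3 -m pendant 'ROWS' [OPENING] [FORCE]. ROWS is a JSON object of lists of equal length, an entry for each row: "offset": the shift along the tool's x, y, z scaled (see below), a list of three; "turn": the turn, a rotation vector about the tool's x, y, z scaled (see below), a list of three. A call has 1 to 12 rows; each row is the pose to reach, as a shift and turn from the pose measured when the call began, along the tool's axes at that moment; what a row does not reach only later rows make up. The controller multiplies each number of a shift by 200 mm and each number of a turn by 45 degrees. A row lasts 1/8 s, in which the tool goes at most 62.5 mm and 10.7 degrees, less where a joint would pass 70% of its speed; a pose out of reach is approached as far as the arm can. A call with a number of a shift or a turn outside -1 to 1 is refused whole. A call with a gripper value outside its range is refused whole. OPENING is the opening in per cent of the stroke, from 0 (shut) to 100 (fully open), set as the call begins (- or left out, the last holds). The fingers move at their own pace and stop on an object; FORCE is the grip in N (left out, the last holds). Time passes only in rows, so rows that repeat a pose let the fingers close. It gives the time, the measured TCP pose, the force and the opening at its end, in the units of the state.
- manip.get_obs(): the state, without advancing time (a new reading comes with each control period).
- manip.camera(name): name is "side" or "top" or "wrist"; returns (picture, depth): 400x640x3 uint8, red, green, blue; 400x640 float32, m along the optical axis (not along the pixel's ray), 0 where there is no reading.
- manip.camera_model(name): a dict with "intrinsics" (3x3 intrinsics, pixels), "R" (3x3) and "t" (3): a world point X has camera coordinates R X + t; the wrist camera has in their place "tool_from_camera" (4x4, takes a point from camera to tool coordinates, whose origin is the TCP and whose axes are the tool frame's). Camera axes: x right, y down, z forward; pixel columns grow to the right and rows downward; lengths in m; the calibration is good to about 2 mm. A picture is of the moment at which its call begins: read the wrist's pose just before it. camera_model takes no time and is no camera call.
- manip.hand_in(): hands the job in, once; it reports no verdict.
The state is a dict: "clock": time; "joint_pos": joint angles; "joint_velocities": joint speeds; "tau": joint torques, N m; "position": TCP position; "ee_rot": TCP orientation; "ft_force": force on the tool from outside, world axes, zero at the start; "torque": the same for the moment, N m; "grip_width": opening from 0.0 (shut) to 1.0 (fully open).
Only numpy, scipy, OpenCV 4.12 (cv2) and the standard library are available. Lean on these libraries where they do the work, as an engineer would, in place of code of your own. Each camera call takes 0.05 s, during which the arm holds its last target. There are 200 camera calls.

## Working session

There is one attempt and no reset: what is moved stays moved. The work goes in short steps, Python scripts to look and compute and a shell command to move; the robot and the scene stay as the last step left them, time stands still between calls to the robot, and variables do not carry over. Pictures are saved under pics/ and viewed, about 8 in all and at most 12, crops included, and the job is handed in when it is done.

```bash
mkdir -p pics; python3 - <<'E'
from workcell import manip
import cv2,numpy as np
o=manip.get_obs();print({k:np.round(v,3).tolist() for k,v in o.items()})
for n in("side","top"):
    p,d=manip.camera(n);cv2.imwrite(f"pics/{n}0.png",p[:,:,::-1]);np.save(f"pics/{n}0d.npy",d);np.save(f"pics/{n}0.npy",p)
    m=manip.camera_model(n);R=np.array(m["R"]);print(n,np.round(m["intrinsics"],1).tolist(),np.round(R,3).tolist(),np.round(-R.T@m["t"],3))
print(manip.camera_model("wrist"),manip.pinch_z)
E
```

```text
{'clock': 0.0, 'joint_pos': [1.248, 0.333, -0.065, 1.461, 0.022, 1.35, -0.089], 'joint_velocities': [-0.001, -0.0, -0.001, 0.001, -0.001, -0.001, 0.0], 'tau': [0.001, -62.545, 0.05, -39.16, 0.016, 0.01, 0.0], 'position': [0.184, -0.597, 0.202], 'ee_rot': [-0.569, 0.42, -0.419, 0.569], 'ft_force': [0.335, -0.136, 0.214], 'torque': [-0.051, -0.001, -0.048], 'grip_width': 0.997}
side [[497.0, 0.0, 312.6], [0.0, 497.0, 200.3], [0.0, 0.0, 1.0]] [[-0.698, -0.716, -0.005], [-0.388, 0.384, -0.838], [0.602, -0.582, -0.546]] [-0.052  0.679  0.744]
top [[379.1, 0.0, 314.8], [0.0, 379.1, 198.6], [0.0, 0.0, 1.0]] [[-0.006, -1.0, -0.018], [-0.981, 0.009, -0.195], [0.195, 0.017, -0.981]] [0.43  0.019 1.084]
{'intrinsics': array([[308.21719583,   0.        , 322.27893217],
       [  0.        , 308.21719583, 201.37075615],
       [  0.        ,   0.        ,   1.        ]]), 'tool_from_camera': array([[ 9.99999821e-01,  4.97006281e-04, -3.32897408e-04,
         1.47595530e-04],
       [ 4.65243242e-04, -2.96380290e-01,  9.55069897e-01,
        -1.70649702e-01],
       [ 3.76011507e-04, -9.55069881e-01, -2.96380468e-01,
         7.49183876e-02],
       [ 0.00000000e+00,  0.00000000e+00,  0.00000000e+00,
         1.00000000e+00]])} 0.0187
```

View pics/side0.png

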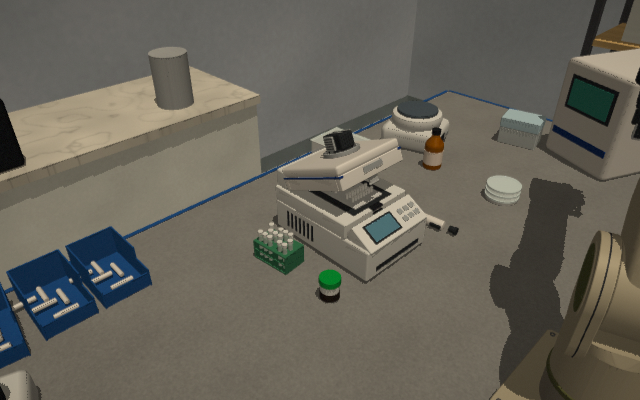

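View pics/top0.png

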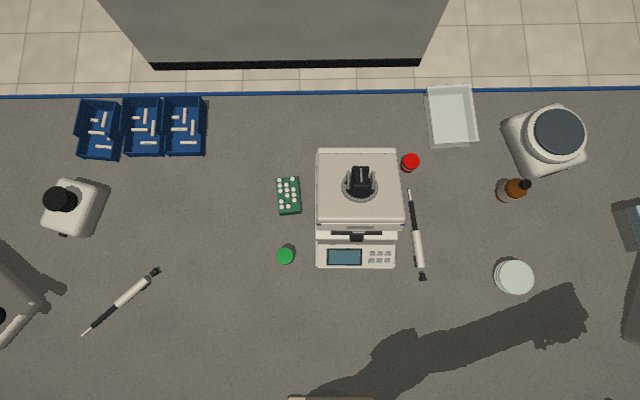

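The side view shows the lid open about 25° with the knob at (340,143). In the top view the cycler spans about (315–405, 148–268), its back facing away from the robot. The knob is at (360,181), the jars at (285,256) and (410,162), and the pipette runs along column 417.

```bash
cat > h.py <<'E'
from workcell import manip
import numpy as np, cv2
from scipy.spatial.transform import Rotation as Rn
def cloud(n,d):
    m=manip.camera_model(n);K=np.array(m["intrinsics"]);v,u=np.mgrid[:400,:640]
    c=np.stack([(u-K[0,2])/K[0,0]*d,(v-K[1,2])/K[1,1]*d,d],-1)
    return (c-np.array(m["t"]))@np.array(m["R"])
def plane(P):
    c=P.mean(0);return c,np.linalg.svd(P-c,full_matrices=False)[2][2]
def state():
    o=manip.get_obs();r=Rn.from_quat(o["ee_rot"]);return np.array(o["position"]),r.as_matrix(),o
E
python3 - <<'E'
from h import *
p=np.load("pics/top0.npy").astype(int);W=cloud("top",np.load("pics/top0d.npy"))
white=(p.min(2)>120)
# lid top candidates
box=np.zeros((400,640),bool);box[150:226,317:404]=1
box[160:205,335:385]=0
P=W[box&(W[...,2]>.14)]
c,n=plane(P);n*=np.sign(n[2])
for _ in range(3):
    r=(P-c)@n;P=P[abs(r)<.004];c,n=plane(P);n*=np.sign(n[2])
tilt=np.arccos(n[2]);print("lid plane",c,n,"tilt",tilt,"yaw of +x",np.arctan2(-n[1]*1,-n[0]),len(P),P.min(0),P.max(0))
on=(abs((W-c)@n)<.005)&(W[...,2]>.14)
on[:, :300]=0;on[:,420:]=0;on[:140]=0;on[240:]=0
k=cv2.connectedComponentsWithStats(on.astype(np.uint8))
i=1+np.argmax(k[2][1:,4]);print(k[2][i])
Q=W[k[1]==i]
# rect in the lid plane
ex=np.array([n[2],0,-n[0]]);ex/=np.linalg.norm(ex);ey=np.cross(n,ex)
uv=np.stack([(Q-c)@ex,(Q-c)@ey],-1).astype(np.float32)
rc=cv2.minAreaRect(uv);print("rect",rc);bx=cv2.boxPoints(rc);print(np.round([c+a*ex+b*ey for a,b in bx],4))
# knob: points over the lid plane
h=(W-c)@n
kb=(h>.02)&(h<.06);kb[:,:325]=0;kb[:,395:]=0;kb[:150]=0;kb[:215]&=True;kb[215:]=0
K=W[kb];print("knob pts",len(K),K.mean(0))
uk=np.stack([(K-c)@ex,(K-c)@ey,h[kb]],-1).astype(np.float32);print(uk.min(0),uk.max(0))
top=uk[uk[:,2]>.044];print("knobtop",len(top),cv2.minAreaRect(top[:,:2]))
# base body: deck/hump/panel
bb=(W[...,2]>.03);bb[:,:310]=0;bb[:,412:]=0;bb[:140]=0;bb[275:]=0
xy=W[bb];print("front x",xy[:,0].min());
for lo,hi in((.06,.10),):
    q=W[bb&(W[...,2]<.11)&(W[...,2]>.05)];print(len(q),cv2.minAreaRect(q[:,:2].astype(np.float32)),np.percentile(q,[1,99],axis=0))
for nm,lo,hi in(("red",np.array([0,0,0]),0),):
    m=(p[...,0]>150)&(p[...,1]<60);print("red",np.median(W[m],0))
m=(p[...,1]>p[...,0]+40)&(p[...,1]>p[...,2]+30);m[:235]=0;print("green",np.median(W[m],0))
m=(p[...,1]>p[...,0]+20)&(p[...,1]>p[...,2]+10);m[235:]=0;print("rack",np.percentile(W[m],[2,98],axis=0))
E
```

```text
lid plane [ 0.61548059 -0.07188787  0.22440854] [ 0.44420118 -0.02084778  0.89568447] tilt 0.460828284504741 yaw of +x 3.0946938709488294 509 [ 0.56665317 -0.16804115  0.20035166] [0.66635166 0.02872097 0.24862273]
[ 316  147   89   72 3714]
rect ((0.03614550828933716, 0.0032462403178215027), (0.19939477741718292, 0.2123558223247528), 89.50875091552734)
[[ 0.5511 -0.1674  0.2541]
 [ 0.7413 -0.1692  0.1597]
 [ 0.7447  0.0301  0.1627]
 [ 0.5545  0.0319  0.2571]]
knob pts 577 [ 0.63767598 -0.06779387  0.26046276]
[-0.02003717 -0.02710431  0.02020978] [0.03863707 0.03544731 0.05285141]Traceback (most recent call last):
  File "<stdin>", line 26, in <module>
cv2.error: OpenCV(4.12.0) /io/opencv/modules/imgproc/src/convhull.cpp:143: error: (-215:Assertion failed) total >= 0 && (depth == CV_32F || depth == CV_32S) in function 'convexHull'
```

```bash
cat >> h.py <<'E'
def goto(x,ax,verbose=True):
    """offset and turn (command units) to TCP x, tool y down, tool x along horizontal heading ax"""
    p,R,o=state()
    X=np.array([np.cos(ax),np.sin(ax),0]);Y=np.array([0,0,-1.]);T=np.stack([X,Y,np.cross(X,Y)],1)
    print("offset",np.round(R.T@(np.array(x)-p)/.2,3),"turn",np.round(Rn.from_matrix(R.T@T).as_rotvec()/(np.pi/4),3))
E
python3 - <<'E'
from h import *
p,R,o=state();print(np.round(R,3))
t=np.load("pics/top0.npy").astype(int);W=cloud("top",np.load("pics/top0d.npy"))
c=np.array([.615,-.072,.2244]);n=np.array([.4442,-.0208,.8957])
box=np.zeros((400,640),bool);box[150:218,319:402]=1;box[155:207,333:387]=0
for _ in range(5):
    Q=W[box&(abs((W-c)@n)<.006)];c,n=plane(Q);n*=np.sign(n[2])
print(len(Q),c,n,np.arctan2(n[0],n[2]),((Q-c)@n).std())
ex=np.array([n[2],0,-n[0]]);ex/=np.linalg.norm(ex);ey=np.cross(n,ex);h=(W-c)@n
# front edge
s=(abs(h)<.005);s[:215]=0;s[:,330:390]&=True
for col in(335,350,360,370,385):
    rows=[r for r in range(205,240) if abs(h[r,col])<.006];print(col,max(rows),np.round(W[max(rows),col],4))
kb=(h>.03)&(h<.06);kb[:,:325]=0;kb[:,395:]=0;kb[:140]=0;kb[215:]=0
K=W[kb];uk=np.stack([(K-c)@ex,(K-c)@ey,h[kb]],-1).astype(np.float32)
print("knob",len(K),K.mean(0),np.percentile(uk,[2,98],axis=0),cv2.minAreaRect(uk[:,:2]))
goto([.39,-.333,.33],np.pi/2)
goto([.39,-.333,.33],-np.pi/2)
img=cv2.imread("pics/top0.png")[140:280,300:430];cv2.imwrite("pics/crop0.png",cv2.resize(img,None,fx=4,fy=4,interpolation=3))
E
```

```text
[[ 0.295 -0.     0.955]
 [-0.955  0.001  0.295]
 [-0.001 -1.    -0.   ]]
2698 [ 0.63024801 -0.06831687  0.21771667] [ 0.40190831 -0.00656732  0.91565636] 0.4136094013758418 0.0015781276997755898
335 219 [ 0.55   -0.0111  0.2473]
350 219 [ 0.5494 -0.0443  0.2494]
360 219 [ 0.5497 -0.0667  0.2466]
370 219 [ 0.5493 -0.0887  0.2476]
385 219 [ 0.5491 -0.122   0.2472]Traceback (most recent call last):
  File "<stdin>", line 16, in <module>
cv2.error: OpenCV(4.12.0) /io/opencv/modules/imgproc/src/convhull.cpp:143: error: (-215:Assertion failed) total >= 0 && (depth == CV_32F || depth == CV_32S) in function 'convexHull'
```

```bash
python3 - <<'E'
from h import *
p,R,o=state()
t=np.load("pics/top0.npy").astype(int);W=cloud("top",np.load("pics/top0d.npy"))
c=np.array([.63025,-.0683,.2177]);n=np.array([.4019,-.0066,.9157]);h=(W-c)@n
ex=np.array([n[2],0,-n[0]]);ex/=np.linalg.norm(ex);ey=np.cross(n,ex)
kb=(h>.03)&(h<.06);kb[:,:325]=0;kb[:,395:]=0;kb[:140]=0;kb[215:]=0
K=W[kb];uk=np.stack([(K-c)@ex,(K-c)@ey,h[kb]],-1)
print("knob",len(K),K.mean(0),np.percentile(uk,[2,98],axis=0),cv2.minAreaRect(np.ascontiguousarray(uk[:,:2],np.float32)))
goto([.30,-.45,.36],-np.pi/2-.012)
goto([.56,-.068,.32],-np.pi/2-.012)
img=cv2.imread("pics/top0.png")[140:280,300:430];cv2.imwrite("pics/crop0.png",cv2.resize(img,None,fx=4,fy=4,interpolation=3))
E
```

```text
knob 511 [ 0.63990964 -0.0678716   0.26186758] [[-0.03391855 -0.02955852  0.03100762]
 [ 0.02285295  0.03001993  0.04951407]] ((-0.005170997232198715, 2.2359192371368408e-05), (0.058948446065187454, 0.0629311203956604), 0.861497700214386)
offset [-0.532 -0.787  0.769] turn [ 0.     0.397 -0.002]
offset [-1.972 -0.585  2.575] turn [ 0.     0.397 -0.002]
```

View pics/crop0.png

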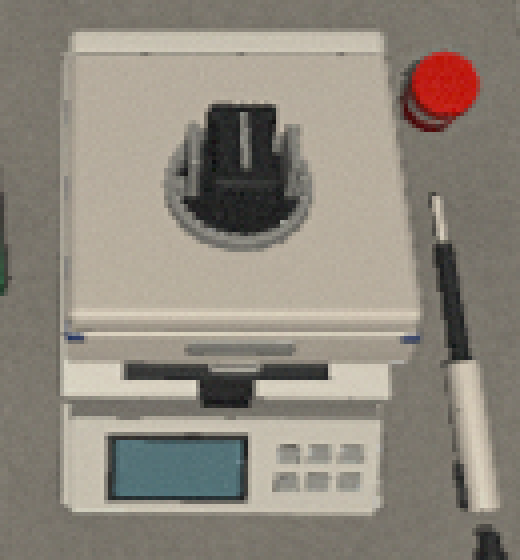

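The crop shows the tabs as grey pads at (193,160) and (293,160), facing the cycler's ±y. The lid front edge is straight at row ~320. I'm moving above the ledge.

```bash
python3 -m pendant '{"offset":[[-0.05,-0.2,0.05],[-0.15,-0.4,0.15],[-0.3,-0.6,0.3],[-0.45,-0.7,0.5],[-0.6,-0.7,0.7],[-0.75,-0.7,0.9],[-0.8,-0.7,1.0],[-0.8,-0.7,1.0]],"turn":[[0,0.05,0],[0,0.1,0],[0,0.2,0],[0,0.3,0],[0,0.35,0],[0,0.4,0],[0,0.4,0],[0,0.4,0]]}' 0 40
python3 -c "
from h import *
goto([.56,-.068,.32],-np.pi/2-.012)"
```

```text
clock: 1.1
position: [0.3295, -0.3837, 0.3426]
ee_rot: [-0.497, 0.503, -0.502, 0.498]
ft_force: [0.2, -0.7, 0.0]
grip_width: -0.004
offset [-1.591  0.115  1.135] turn [ 0.001  0.001 -0.002]
```

```bash
python3 -m pendant '{"offset":[[-0.15,0,0.1],[-0.35,0,0.25],[-0.6,0,0.4],[-0.8,0,0.6],[-1,0,0.75],[-1,0,0.75]],"turn":[[0,0,0],[0,0,0],[0,0,0],[0,0,0],[0,0,0],[0,0,0]]}'
python3 -c "
from h import *
goto([.567,-.068,.28],-np.pi/2-.012)"
```

```text
clock: 1.85
position: [0.4831, -0.1828, 0.3423]
ee_rot: [-0.498, 0.502, -0.501, 0.499]
ft_force: [-0.8, -0.9, -0.5]
grip_width: -0.001
offset [-0.575  0.313  0.417] turn [ 0.001  0.008 -0.004]
```

```bash
python3 -m pendant '{"offset":[[-0.15,0,0.1],[-0.35,0.05,0.25],[-0.5,0.15,0.38],[-0.575,0.25,0.417],[-0.575,0.32,0.417],[-0.575,0.32,0.417]],"turn":[[0,0.005,0],[0,0.008,0],[0,0.008,0],[0,0.008,0],[0,0.008,0],[0,0.008,0]]}'
python3 - <<'E'
from h import *
p,R,o=state();a,d=manip.camera("wrist");cv2.imwrite("pics/w1.png",a[:,:,::-1]);print(o["joint_pos"])
a,d=manip.camera("side");cv2.imwrite("pics/s1.png",cv2.resize(a[100:300,240:480,::-1],None,fx=3,fy=3))
E
```

```text
clock: 2.6
position: [0.566, -0.0704, 0.2776]
ee_rot: [-0.496, 0.505, -0.502, 0.496]
ft_force: [0.2, -0.1, -0.2]
grip_width: -0.003
[ 0.51664134  0.2313016  -0.56339854  1.46318461  0.12093732  1.48530647
 -1.63090898]
```

View pics/s1.png

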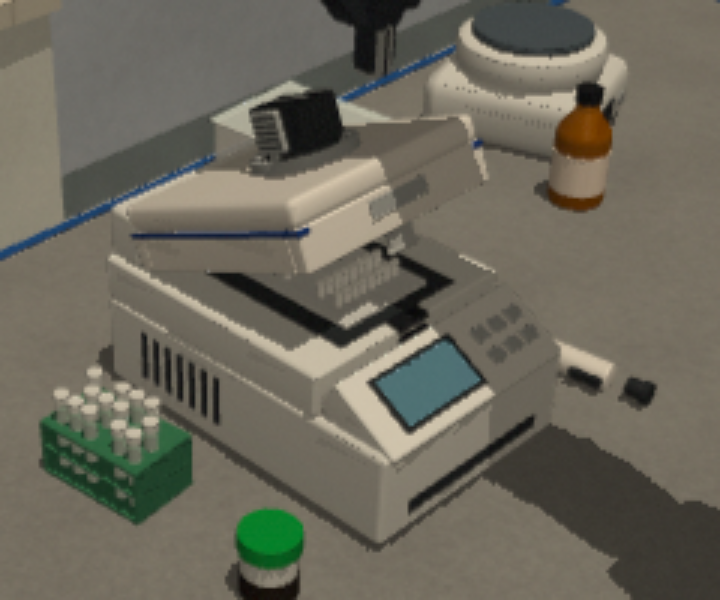

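The side crop shows the shut fingertips at (380,70), above mid-ledge, with the lid still open. I'm descending to contact.

```bash
python3 -m pendant '{"offset":[[0,0.04,0],[0,0.08,0],[0,0.1,0],[0,0.12,0],[0,0.13,0],[0,0.14,0],[0,0.14,0]],"turn":[[0,0,0],[0,0,0],[0,0,0],[0,0,0],[0,0,0],[0,0,0],[0,0,0]]}'
```

```text
clock: 3.58
position: [0.5668, -0.0699, 0.2512]
ee_rot: [-0.496, 0.504, -0.503, 0.497]
ft_force: [-0.7, -0.8, 0.5]
grip_width: -0.002
```

```bash
python3 -m pendant '{"offset":[[0,0.015,0],[0,0.028,0.003],[0,0.045,-0.011],[0,0.063,-0.025],[0,0.081,-0.039],[0,0.1,-0.053],[0,0.119,-0.066],[0,0.139,-0.079],[0,0.159,-0.091],[0,0.179,-0.102],[0,0.189,-0.108],[0,0.189,-0.108]],"turn":[[0,0,0],[0,0,0],[0,0,0],[0,0,0],[0,0,0],[0,0,0],[0,0,0],[0,0,0],[0,0,0],[0,0,0],[0,0,0],[0,0,0]]}'
python3 - <<'E'
from h import *
p,R,o=state();print(o["ft_force"],o["torque"])
a,d=manip.camera("side");cv2.imwrite("pics/s2.png",cv2.resize(a[100:300,240:480,::-1],None,fx=3,fy=3))
E
```

```text
clock: 5.08
position: [0.5444, -0.0695, 0.2137]
ee_rot: [-0.496, 0.504, -0.503, 0.496]
ft_force: [-4.2, 0.5, 6.1]
grip_width: 0.001
[-4.22626528  0.5259794   6.07269672] [-0.00463108  0.95495791 -0.05852811]
```

View pics/s2.png

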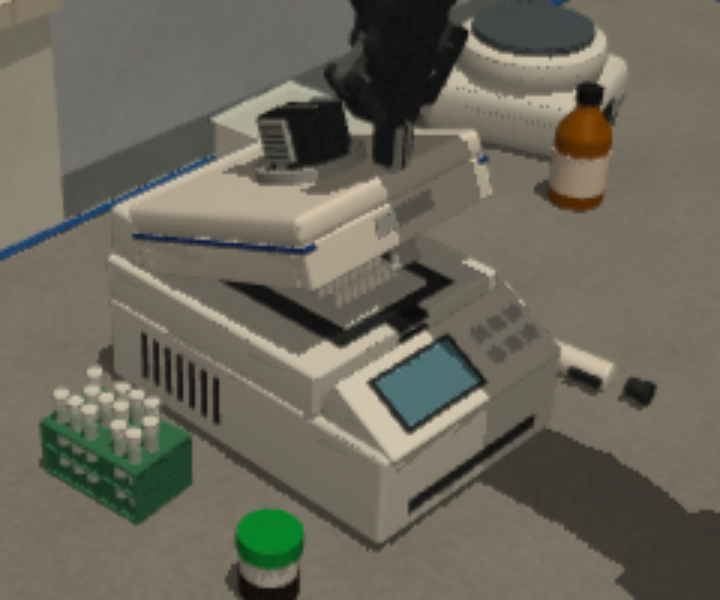

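Fingertips are on the ledge at about (390,150), in front of the knob, and the lid is following down. Continuing slowly along the arc.

```bash
python3 -m pendant '{"offset":[[0,0.012,-0.01],[0,0.024,-0.018],[0,0.036,-0.026],[0,0.048,-0.034],[0,0.06,-0.041],[0,0.07,-0.047],[0,0.08,-0.052],[0,0.088,-0.056],[0,0.096,-0.06],[0,0.102,-0.062]],"turn":[[0,0,0],[0,0,0],[0,0,0],[0,0,0],[0,0,0],[0,0,0],[0,0,0],[0,0,0],[0,0,0],[0,0,0]]}'
```

```text
clock: 6.38
position: [0.5316, -0.0694, 0.1932]
ee_rot: [-0.496, 0.505, -0.503, 0.496]
ft_force: [-2.2, -0.3, 5.5]
grip_width: 0.006
```

```bash
python3 -m pendant '{"offset":[[0,0.006,-0.003],[0,0.012,-0.005],[0,0.018,-0.008],[0,0.024,-0.01],[0,0.03,-0.012],[0,0.036,-0.014],[0,0.042,-0.016],[0,0.048,-0.017],[0,0.053,-0.018],[0,0.057,-0.02]],"turn":[[0,0,0],[0,0,0],[0,0,0],[0,0,0],[0,0,0],[0,0,0],[0,0,0],[0,0,0],[0,0,0],[0,0,0]]}'
```

```text
clock: 7.62
position: [0.527, -0.0693, 0.1815]
ee_rot: [-0.497, 0.505, -0.502, 0.496]
ft_force: [-4.3, -0.9, 4.6]
grip_width: 0.001
```

```bash
python3 -m pendant '{"offset":[[0,0.004,0],[0,0.008,0],[0,0.011,0],[0,0.013,0],[0,0.013,0]],"turn":[[0,0,0],[0,0,0],[0,0,0],[0,0,0],[0,0,0]]}'
```

```text
clock: 8.25
position: [0.5271, -0.0692, 0.1789]
ee_rot: [-0.497, 0.505, -0.502, 0.496]
ft_force: [-3.0, -0.5, 3.7]
grip_width: -0.001
```

```bash
python3 -m pendant '{"offset":[[0,0.003,0],[0,0.006,0],[0,0.009,0],[0,0.012,0],[0,0.012,0]],"turn":[[0,0,0],[0,0,0],[0,0,0],[0,0,0],[0,0,0]]}'
```

```text
clock: 8.88
position: [0.5271, -0.0692, 0.1764]
ee_rot: [-0.497, 0.505, -0.502, 0.496]
ft_force: [-2.3, 0.4, 3.4]
grip_width: -0.001
```

```bash
python3 -m pendant '{"offset":[[0,0.004,0],[0,0.008,0],[0,0.012,0],[0,0.016,0],[0,0.016,0]],"turn":[[0,0,0],[0,0,0],[0,0,0],[0,0,0],[0,0,0]]}'
python3 - <<'E'
from h import *
a,d=manip.camera("side");cv2.imwrite("pics/s3.png",cv2.resize(a[100:300,240:480,::-1],None,fx=3,fy=3))
E
```

```text
clock: 9.5
position: [0.5272, -0.0692, 0.1731]
ee_rot: [-0.497, 0.505, -0.502, 0.496]
ft_force: [-2.5, 0.3, 2.8]
grip_width: -0.004
```

View pics/s3.png

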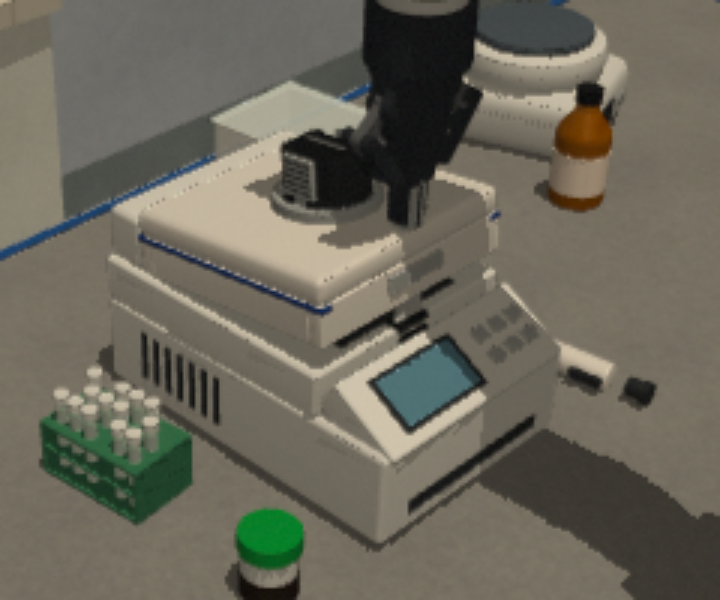

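The lid still looks slightly raised, with a dark gap at (345–450, 285–335), though the tip height says shut. I'm measuring the lid plane.

```bash
python3 - <<'E'
from h import *
a,d=manip.camera("side");W=cloud("side",d)
# lid top left part: crop(150..320,170..270)/3+(240,100)
m=np.zeros((400,640),np.uint8);cv2.fillPoly(m,[np.array([[295,178],[310,165],[330,172],[350,182],[346,190],[335,192]])],1)
P=W[m>0];c,n=plane(P);n*=np.sign(n[2])
for _ in range(3):
    P=P[abs((P-c)@n)<.004];c,n=plane(P);n*=np.sign(n[2])
print("side",len(P),c,n,np.arctan2(n[0],n[2]),np.percentile(P,[2,98],axis=0))
t,d=manip.camera("top");W=cloud("top",d);cv2.imwrite("pics/t4.png",cv2.resize(t[140:280,300:430,::-1],None,fx=4,fy=4,interpolation=3))
for lo,hi in((320,334),(388,400)):
    Q=W[160:235,lo:hi].reshape(-1,3);Q=Q[(Q[:,2]>.15)&(Q[:,2]<.3)]
    c,n=plane(Q);n*=np.sign(n[2])
    for _ in range(4):
        Q2=Q[abs((Q-c)@n)<.005];c,n=plane(Q2);n*=np.sign(n[2])
    print("top",len(Q2),c,n,np.arctan2(n[0],n[2]),np.percentile(Q2,[2,98],axis=0))
w,d=manip.camera("wrist");cv2.imwrite("pics/w4.png",w[:,:,::-1])
E
```

```text
side 188 [0.59938784 0.01212617 0.19004079] [ 0.11952377 -0.05823088  0.99112221] 0.12001483272437924 [[0.53911643 0.00075275 0.18226508]
 [0.66397232 0.02388078 0.19752765]]
top 1043 [0.61239371 0.00635714 0.19123251] [ 0.10899718 -0.0017291   0.99404055] 0.10921433211728562 [[ 0.52420971 -0.00998555  0.18000704]
 [ 0.70477525  0.02229552  0.20109598]]
top 110 [ 0.69089048 -0.15601418  0.18170598] [ 0.12738987 -0.07602443  0.98893483] 0.12810974687361834 [[ 0.67633064 -0.16740819  0.17759736]
 [ 0.70601586 -0.14498191  0.18578073]]
```

View pics/w4.png

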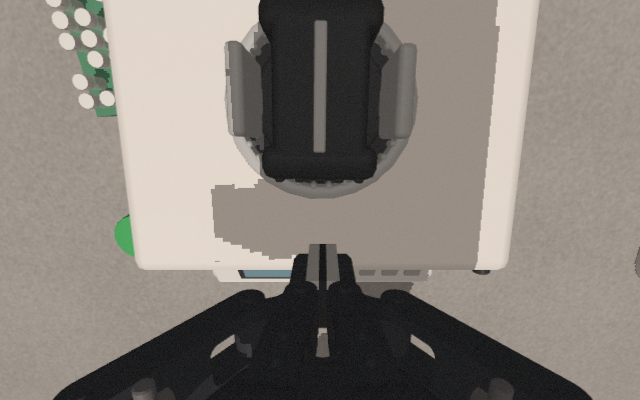

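The wrist view shows the fingers at (322,250), right on the lid's front edge (row 268). They slipped off the ledge and the lid is still at about 0.11 rad. Backing off, then re-seating further back.

```bash
python3 -m pendant '{"offset":[[0,0,-0.03],[0,0,-0.06],[0,-0.1,-0.06],[0,-0.2,-0.05],[0,-0.24,0.02],[0,-0.23,0.105],[0,-0.2,0.105],[0,-0.17,0.105],[0,-0.15,0.105],[0,-0.15,0.105]],"turn":[[0,0,0],[0,0,0],[0,0,0],[0,0,0],[0,0,0],[0,0,0],[0,0,0],[0,0,0],[0,0,0],[0,0,0]]}'
python3 - <<'E'
from h import *
t,d=manip.camera("top");W=cloud("top",d)
Q=W[160:235,320:334].reshape(-1,3);Q=Q[(Q[:,2]>.15)&(Q[:,2]<.3)]
c,n=plane(Q)
for _ in range(4):
    Q2=Q[abs((Q-c)@n)<.005];c,n=plane(Q2)
n*=np.sign(n[2]);print(c,np.arctan2(n[0],n[2]),np.percentile(Q2,[1,99],axis=0))
p,R,o=state();w,d=manip.camera("wrist");T=manip.camera_model("wrist");K=T["intrinsics"]
for u in(180,240,450):
    for v in range(255,276,3):
        z=d[v,u];X=T["tool_from_camera"]@[(u-K[0,2])/K[0,0]*z,(v-K[1,2])/K[1,1]*z,z,1];print(u,v,np.round(p+R@X[:3],4))
cv2.imwrite("pics/w5.png",w[:,:,::-1])
E
```

```text
clock: 10.95
position: [0.5478, -0.0696, 0.2027]
ee_rot: [-0.497, 0.505, -0.502, 0.496]
ft_force: [-0.2, -0.4, 0.6]
grip_width: -0.002
[0.61263768 0.00632268 0.19124988] 0.10652819683754818 [[ 0.52201126 -0.01053608  0.18005986]
 [ 0.70676665  0.02250718  0.20206069]]
180 255 [0.5347 0.0196 0.199 ]
180 258 [0.533  0.0196 0.1998]
180 261 [0.5312 0.0196 0.2002]
180 264 [0.5287 0.0203 0.1995]
180 267 [0.5268 0.0204 0.1999]
180 270 [0.5247 0.0207 0.2   ]
180 273 [0.5227 0.021  0.2002]
240 255 [ 0.5347 -0.0184  0.2   ]
240 258 [ 0.5325 -0.0181  0.1997]
240 261 [ 0.5299 -0.0176  0.1988]
240 264 [ 0.5287 -0.0179  0.2004]
240 267 [ 0.5266 -0.0178  0.2006]
240 270 [ 0.5245 -0.0175  0.2005]
240 273 [ 0.5218 -0.0171  0.1996]
450 255 [ 0.5328 -0.1495  0.1997]
450 258 [ 0.5304 -0.15    0.199 ]
450 261 [ 0.5291 -0.1496  0.2005]
450 264 [ 0.5263 -0.1503  0.1994]
450 267 [ 0.5248 -0.1501  0.2005]
450 270 [ 0.5218 -0.151   0.1988]
450 273 [ 0.5193 -0.1515  0.1983]
```

```bash
python3 -m pendant '{"offset":[[0,0.015,0],[0,0.025,-0.001],[0,0.035,-0.004],[0,0.045,-0.007],[0,0.055,-0.01],[0,0.065,-0.013],[0,0.073,-0.015],[0,0.081,-0.018],[0,0.089,-0.02],[0,0.096,-0.022],[0,0.102,-0.024]],"turn":[[0,0,0],[0,0,0],[0,0,0],[0,0,0],[0,0,0],[0,0,0],[0,0,0],[0,0,0],[0,0,0],[0,0,0],[0,0,0]]}'
```

```text
clock: 12.42
position: [0.5433, -0.0695, 0.1828]
ee_rot: [-0.497, 0.505, -0.503, 0.496]
ft_force: [0.5, -0.1, 1.1]
grip_width: -0.002
```

```bash
python3 -m pendant '{"offset":[[0,0.004,0],[0,0.008,0],[0,0.012,0],[0,0.016,0],[0,0.018,0],[0,0.018,0]],"turn":[[0,0,0],[0,0,0],[0,0,0],[0,0,0],[0,0,0],[0,0,0]]}'
```

```text
clock: 13.18
position: [0.5433, -0.0695, 0.1791]
ee_rot: [-0.497, 0.505, -0.503, 0.496]
ft_force: [-0.9, 0.0, -0.2]
grip_width: -0.005
```

```bash
python3 -m pendant '{"offset":[[0,0.003,0],[0,0.006,0],[0,0.009,0],[0,0.012,0],[0,0.012,0]],"turn":[[0,0,0],[0,0,0],[0,0,0],[0,0,0],[0,0,0]]}'
python3 - <<'E'
from h import *
t,d=manip.camera("top");W=cloud("top",d)
Q=W[160:235,320:334].reshape(-1,3);Q=Q[(Q[:,2]>.15)&(Q[:,2]<.3)]
c,n=plane(Q)
for _ in range(4):
    Q2=Q[abs((Q-c)@n)<.005];c,n=plane(Q2)
n*=np.sign(n[2]);print(c,n,np.arctan2(n[0],n[2]),np.percentile(Q2,[1,99],axis=0))
E
```

```text
clock: 13.8
position: [0.5433, -0.0695, 0.1767]
ee_rot: [-0.497, 0.505, -0.503, 0.496]
ft_force: [0.2, 0.5, 0.3]
grip_width: 0.002
[0.61253779 0.00636415 0.19129006] [ 0.10985733 -0.00125779  0.99394657] 0.11007959377689676 [[ 0.52204608 -0.01049682  0.17968211]
 [ 0.70682121  0.02249882  0.20199443]]
```

```bash
python3 - <<'E'
from h import *
T=manip.camera_model("wrist");K=T["intrinsics"];C=np.linalg.inv(T["tool_from_camera"])@[0,0,0,1];print("tcp px wrist",(K@C[:3])[:2]/C[2],C)
p,R,o=state()
for n in("side","top"):
    m=manip.camera_model(n);q=m["R"]@p+m["t"];q=m["intrinsics"]@q;print(n,q[:2]/q[2],q[2])
w,d=manip.camera("wrist");print(d[235:275:4,323])
s,ds=manip.camera("side")
cv2.imwrite("pics/m5.png",np.hstack([cv2.resize(w[150:330,200:440,::-1],(400,300)),cv2.resize(s[120:240,300:460,::-1],(400,300))]))
E
```

```text
tcp px wrist [321.71968953 236.36641565] [-3.36060522e-04  2.10296190e-02  1.85214117e-01  1.00000000e+00]
side [368.23095138 180.50279568] 1.1040225171547107
top [358.37860001 225.76885898] 0.9099294924700837
[0.16148834 0.16244206 0.16457675 0.14784914 0.14365754 0.1394871
 0.13492802 0.13340926 0.13020748 0.12679432]
```

View pics/m5.png

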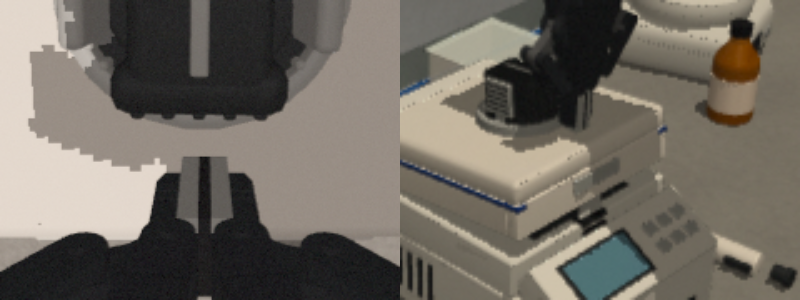

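```bash
python3 - <<'E'
from h import *
p,R,o=state();w,d=manip.camera("wrist");T=manip.camera_model("wrist");K=T["intrinsics"];v,u=np.mgrid[:400,:640]
c=np.stack([(u-K[0,2])/K[0,0]*d,(v-K[1,2])/K[1,1]*d,d,np.ones_like(d)],-1)@T["tool_from_camera"].T
for r in range(228,300,4): print(r,[np.round(c[r,q,1:3]*1000,1).tolist() for q in(312,322,331,350)],w[r,312])
for n in("side","top"):
    a,dd=manip.camera(n);W=cloud(n,dd);L=(W-p)@R*1000
    m=(abs(L[...,0])<15)&(abs(L[...,2])<25)&(L[...,1]>-80)&(a.max(2)<90)
    ys=L[m];print(n,m.sum(),np.percentile(ys,[0,2,50,98,100],axis=0).round(1).tolist())
E
```

```text
228 [[-19.8, 13.5], [-20.3, 13.7], [-18.9, 13.1], [-20.0, 13.6]] [151 141 131]
232 [[-20.6, 11.5], [-19.9, 11.2], [-20.8, 11.6], [-21.6, 12.0]] [152 142 133]
236 [[-170.6, 75.0], [-20.4, 9.2], [-20.6, 9.3], [-20.1, 9.0]] [153 143 134]
240 [[-20.3, 6.8], [-20.9, 7.1], [-20.5, 6.9], [-20.5, 6.9]] [152 141 132]
244 [[-32.7, 10.3], [-32.5, 10.2], [-32.7, 10.3], [-21.5, 5.1]] [94 90 85]
248 [[-37.3, 10.4], [-36.4, 9.9], [-37.8, 10.6], [-22.2, 3.1]] [97 92 89]
252 [[-41.6, 10.4], [-41.0, 10.2], [-41.8, 10.5], [-20.7, -0.0]] [99 95 91]
256 [[-44.8, 10.0], [-45.0, 10.2], [-44.8, 10.1], [-21.3, -2.1]] [99 96 92]
260 [[-48.6, 10.1], [-48.5, 10.0], [-49.6, 10.6], [-40.9, 6.0]] [97 95 91]
264 [[-52.2, 10.1], [-52.6, 10.3], [-52.5, 10.2], [-44.6, 5.9]] [95 93 88]
268 [[-55.7, 10.1], [-56.2, 10.4], [-55.1, 9.8], [-47.9, 5.7]] [97 92 86]
272 [[-58.3, 9.7], [-58.4, 9.8], [-59.1, 10.2], [-51.5, 5.8]] [98 94 89]
276 [[-62.2, 10.2], [-62.7, 10.5], [-62.6, 10.4], [-55.1, 6.0]] [99 95 89]
280 [[-65.1, 10.2], [-65.8, 10.6], [-64.9, 10.1], [-57.6, 5.6]] [98 94 90]
284 [[-69.1, 10.9], [-64.7, 8.2], [-68.7, 
[... 362 characters left out ...]
 55.0, 23.9]]Traceback (most recent call last):
  File "<stdin>", line 8, in <module>
    return _quantile_unchecked(
        a, q, axis, out, overwrite_input, method, keepdims, weights)
    return _ureduce(a,
                    func=_quantile_ureduce_func,
    ...<5 lines>...
                    overwrite_input=overwrite_input,
                    method=method)
    r = func(a, **kwargs)
    result = _quantile(arr,
                       quantiles=q,
    ...<2 lines>...
                       out=out,
                       weights=wgt)
    slices_having_nans = np.isnan(arr[-1, ...])
                                  ~~~^^^^^^^^^
IndexError: index -1 is out of bounds for axis 0 with size 0
```

The fingertips are really about 28 mm behind the reported TCP: wrist depth, the side view and the earlier contact all agree. So the lid never slipped; the tip is just above it. I'm pressing on with that offset.

```bash
python3 -m pendant '{"offset":[[0,0.015,0],[0,0.025,0],[0,0.035,-0.002],[0,0.044,-0.005],[0,0.052,-0.007],[0,0.06,-0.009],[0,0.067,-0.011],[0,0.074,-0.013],[0,0.08,-0.015],[0,0.085,-0.016]],"turn":[[0,0,0],[0,0,0],[0,0,0],[0,0,0],[0,0,0],[0,0,0],[0,0,0],[0,0,0],[0,0,0],[0,0,0]]}'
```

```text
clock: 15.35
position: [0.5394, -0.0695, 0.1604]
ee_rot: [-0.497, 0.505, -0.502, 0.496]
ft_force: [-9.8, -0.4, 12.7]
grip_width: 0.004
```

```bash
python3 -m pendant '{"offset":[[0,0.004,-0.006],[0,0.008,-0.01],[0,0.012,-0.013],[0,0.016,-0.015],[0,0.02,-0.017],[0,0.024,-0.018],[0,0.027,-0.019],[0,0.03,-0.02]],"turn":[[0,0,0],[0,0,0],[0,0,0],[0,0,0],[0,0,0],[0,0,0],[0,0,0],[0,0,0]]}'
```

```text
clock: 16.35
position: [0.5351, -0.0694, 0.1542]
ee_rot: [-0.497, 0.505, -0.502, 0.495]
ft_force: [-0.2, -0.2, 0.1]
grip_width: -0.002
```

```bash
python3 -m pendant '{"offset":[[0,0.004,0],[0,0.008,0],[0,0.011,0],[0,0.014,0],[0,0.017,0]],"turn":[[0,0,0],[0,0,0],[0,0,0],[0,0,0],[0,0,0]]}'
```

```text
clock: 16.98
position: [0.5349, -0.0694, 0.1519]
ee_rot: [-0.497, 0.505, -0.502, 0.495]
ft_force: [-8.9, 0.6, 17.1]
grip_width: -0.0
```

Firm stop at 17 N, so the lid is shut. I'm retreating, opening, and starting the half turn that gives joint 7 room to turn clockwise.

```bash
Z='[0,0,0]'; python3 -m pendant '{"offset":[[0,-0.02,0],[0,-0.2,0],[0,-0.45,0],[0,-0.65,0],[0,-0.7,0],[0,-0.7,0],[0,-0.7,0],[0,-0.7,0]],"turn":[[0,0,0],[0,0,0],[0,-0.2,0],[0,-0.4,0],[0,-0.6,0],[0,-0.8,0],[0,-1,0],[0,-1,0]]}' 100 40
python3 - <<'E'
from h import *
t,d=manip.camera("top");W=cloud("top",d)
Q=W[160:235,320:334].reshape(-1,3);Q=Q[(Q[:,2]>.15)&(Q[:,2]<.3)]
c,n=plane(Q)
for _ in range(4):
    Q2=Q[abs((Q-c)@n)<.005];c,n=plane(Q2)
n*=np.sign(n[2]);print(c,n,np.arctan2(n[0],n[2]),np.percentile(Q2,[1,99],axis=0))
E
python3 -m pendant '{"offset":[[0,0,0],[0,0,0],[0,0,0],[0,0,0],[0,0,0]],"turn":[[0,-0.2,0],[0,-0.4,0],[0,-0.6,0],[0,-0.8,0],[0,-1,0]]}'
python3 -m pendant '{"offset":[[0,0,0],[0,0,0],[0,0,0],[0,0,0],[0,0,0]],"turn":[[0,-0.2,0],[0,-0.4,0],[0,-0.6,0],[0,-0.8,0],[0,-1,0]]}'
python3 -m pendant '{"offset":[[0,0,0],[0,0,0],[0,0,0],[0,0,0],[0,0,0],[0,0,0]],"turn":[[0,-0.2,0],[0,-0.4,0],[0,-0.6,0],[0,-0.8,0],[0,-1,0],[0,-1,0]]}'
python3 - <<'E'
from h import *
p,R,o=state();print(np.round(R,3),np.round(o["joint_pos"],2))
w,d=manip.camera("wrist");cv2.imwrite("pics/w6.png",w[:,:,::-1])
t,d=manip.camera("top");W=cloud("top",d)
for n in("side",):
    a,dd=manip.camera(n);cv2.imwrite("pics/s6.png",a[:,:,::-1]);np.save("pics/s6d.npy",dd)
goto([.61,-.069,.28],np.pi/2-.012)
E
```

```text
clock: 17.98
position: [0.5357, -0.0695, 0.2918]
ee_rot: [0.652, -0.277, 0.274, -0.651]
ft_force: [-0.8, -0.2, 0.6]
grip_width: 1.002
[0.61345885 0.00622634 0.18019953] [0.00106724 0.00541249 0.99998478] 0.0010672532474717718 [[ 0.52390549 -0.01055093  0.17650514]
 [ 0.70498247  0.02258058  0.18402565]]
clock: 18.65
position: [0.5356, -0.0695, 0.2917]
ee_rot: [-0.707, 0.008, -0.004, 0.707]
ft_force: [0.5, 0.4, -0.4]
grip_width: 0.997
clock: 19.27
position: [0.5357, -0.0695, 0.2917]
ee_rot: [-0.655, -0.264, 0.267, 0.656]
ft_force: [0.3, -1.3, -0.7]
grip_width: 1.002
clock: 20.02
position: [0.5357, -0.0695, 0.2916]
ee_rot: [-0.503, -0.494, 0.496, 0.506]
ft_force: [-0.6, -0.2, 0.9]
grip_width: 1.005
[[ 0.02  -0.005 -1.   ]
 [ 1.     0.001  0.02 ]
 [ 0.001 -1.     0.005]] [ 0.79  0.2  -0.86  1.5   0.15  1.51  1.48]
offset [ 0.01   0.057 -0.372] turn [-0.006 -0.011  0.001]
```

View pics/w6.png

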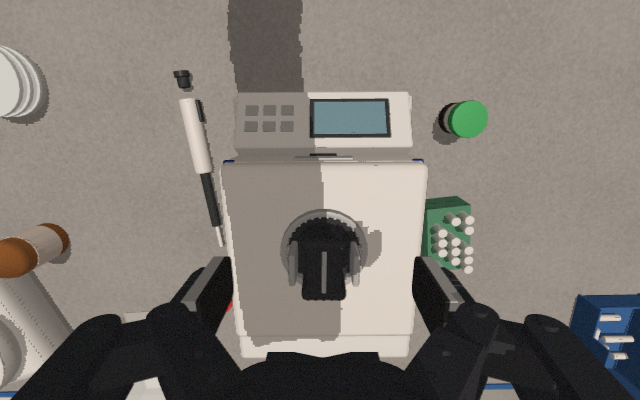

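The lid plane reads 0.001 rad, so it is shut. The wrist view shows the knob at (324,260), tabs at (293,258) and (353,258), and the ring circle round (323,248). Next I'm getting the knob axis from depth.

```bash
python3 - <<'E'
from h import *
p,R,o=state();w,d=manip.camera("wrist");T=manip.camera_model("wrist");K=T["intrinsics"];v,u=np.mgrid[:400,:640]
c=np.stack([(u-K[0,2])/K[0,0]*d,(v-K[1,2])/K[1,1]*d,d,np.ones_like(d)],-1)@T["tool_from_camera"].T
W=p+c[...,:3]@R.T
t,d2=manip.camera("top");V=cloud("top",d2)
for n,M in(("wrist",W),("top",V)):
    ok=(M[...,0]>.54)&(M[...,0]<.69)&(abs(M[...,1]+.069)<.06)
    if n=="wrist": ok&=(u>230)&(u<412)&(v<345)
    for lo,hi in((.186,.1925),(.205,.236),(.222,.236)):
        Q=M[ok&(M[...,2]>lo)&(M[...,2]<hi)]
        if len(Q)>5: print(n,lo,len(Q),np.percentile(Q,[1,99],axis=0).round(4).tolist(),np.median(Q,0).round(4),cv2.minAreaRect(Q[:,:2].astype(np.float32)))
# ring points circle
Q=W[(u>230)&(u<412)&(v<345)&(W[...,2]>.187)&(W[...,2]<.193)&(abs(W[...,1]+.069)<.06)&(W[...,0]<.69)]
print(cv2.minEnclosingCircle(Q[:,:2].astype(np.float32)))
E
```

```text
wrist 0.186 1360 [[0.5532, -0.1107, 0.1863], [0.6286, -0.0281, 0.1924]] [ 0.5772 -0.0686  0.1897] ((0.5917375683784485, -0.06914647668600082), (0.084559366106987, 0.078180693089962), 88.25460052490234)
wrist 0.205 3541 [[0.5648, -0.0995, 0.2059], [0.6228, -0.0393, 0.229]] [ 0.5892 -0.0694  0.2264] ((0.5953049063682556, -0.06943361461162567), (0.06314153224229813, 0.061816904693841934), 89.29810333251953)
wrist 0.222 2925 [[0.5658, -0.0994, 0.2226], [0.623, -0.0393, 0.2291]] [ 0.5923 -0.0695  0.2267] ((0.595304012298584, -0.06950444728136063), (0.06244257465004921, 0.061816904693841934), 89.29810333251953)
top 0.186 77 [[0.587, -0.0539, 0.1865], [0.6361, -0.0258, 0.1925]] [ 0.6114 -0.0355  0.1898] ((0.6122378706932068, -0.03968358412384987), (0.02439325861632824, 0.052474841475486755), 81.78458404541016)
top 0.205 56 [[0.5862, -0.0526, 0.2055], [0.6253, -0.0367, 0.2285]] [ 0.6035 -0.0404  0.2252] ((0.6063275337219238, -0.04248841479420662), (0.013014324940741062, 0.04197077825665474), 69.07949829101562)
top 0.222 43 [[0.5863, -0.0523, 0.2232], [0.6254, -0.0377, 0.2286]] [ 0.6023 -0.0405  0.2255] ((0.6062166094779968, -0.04266978055238724), (0.011646551080048084, 0.04202565178275108), 70.59589385986328)
((0.59515380859375, -0.06938973814249039), 0.04292680323123932)
```

```bash
python3 -m pendant '{"offset":[[0,0,-0.12],[0,0,-0.24],[0,0,-0.297],[0.001,0.12,-0.297],[0.001,0.25,-0.297],[0.001,0.35,-0.297],[0.001,0.45,-0.297],[0.001,0.53,-0.297],[0.001,0.59,-0.297],[0.001,0.63,-0.297],[0.001,0.64,-0.297],[0.001,0.64,-0.297]],"turn":[[-0.006,-0.011,0],[-0.006,-0.011,0],[-0.006,-0.011,0],[-0.006,-0.011,0],[-0.006,-0.011,0],[-0.006,-0.011,0],[-0.006,-0.011,0],[-0.006,-0.011,0],[-0.006,-0.011,0],[-0.006,-0.011,0],[-0.006,-0.011,0],[-0.006,-0.011,0]]}' 100 40
python3 - <<'E'
from h import *
p,R,o=state();print(np.round(R,3),o["torque"])
w,d=manip.camera("wrist")
s,d=manip.camera("side")
cv2.imwrite("pics/m7.png",np.hstack([cv2.resize(w[100:360,130:510,::-1],(440,300)),cv2.resize(s[120:220,290:410,::-1],(360,300))]))
E
```

```text
clock: 21.78
position: [0.5947, -0.0702, 0.1637]
ee_rot: [-0.502, -0.498, 0.497, 0.503]
ft_force: [0.2, -0.3, 0.9]
grip_width: 1.002
[[ 0.01   0.    -1.   ]
 [ 1.     0.001  0.01 ]
 [ 0.001 -1.    -0.   ]] [-0.02650833 -0.03056318  0.02777542]
```

View pics/m7.png

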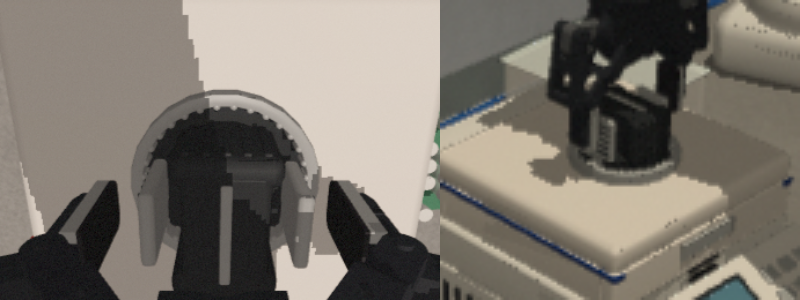

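Both pads flank the tabs; in the left panel they are at (95,225) and (350,225). Now pinching.

```bash
python3 -m pendant '{"offset":[[0,0,0],[0,0,0],[0,0,0],[0,0,0],[0,0,0],[0,0,0]],"turn":[[0,0,0],[0,0,0],[0,0,0],[0,0,0],[0,0,0],[0,0,0]]}' 0 40
python3 -c "
from h import *
p,R,o=state();print(o['ft_force'],o['torque'],o['joint_pos'][6],o['grip_width']*85)"
```

```text
clock: 22.62
position: [0.5954, -0.0695, 0.1659]
ee_rot: [0.503, 0.498, -0.497, -0.502]
ft_force: [-4.9, 2.6, 12.0]
grip_width: 0.54
[-4.87318801  2.56596894 11.97167631] [0.3332852  0.94446736 0.02024664] 1.3812646919502127 45.94237941623069
```

```bash
python3 -m pendant '{"offset":[[0,-0.006,0],[0,-0.01,0],[0,-0.01,0],[0,-0.01,0],[0,-0.01,0],[0,-0.01,0]],"turn":[[0,0.03,0],[0,0.1,0],[0,0.18,0],[0,0.25,0],[0,0.3,0],[0,0.3,0]]}'
python3 -c "
from h import *
p,R,o=state();print(o['ft_force'],o['torque'],o['joint_pos'][6],o['grip_width']*85,np.arctan2(R[1,0],R[0,0]))"
```

```text
clock: 23.38
position: [0.5952, -0.0692, 0.1667]
ee_rot: [0.558, 0.436, -0.434, -0.558]
ft_force: [5.2, 1.2, -13.1]
grip_width: 0.532
[  5.20546761   1.18296697 -13.1101771 ] [ 0.27401524 -1.22648789 -0.00445359] 1.1592969274413722 45.20239088490655 1.3249206986808775
```

```bash
cat > r.py <<'E'
from h import *
L=[]
for _ in range(1):
    p,R,o=state();L.append(o["torque"])
print("F",np.round(o["ft_force"],1),"T",np.round(np.mean(L,0),3),"q7",round(o["joint_pos"][6],2),"tau7",np.round(o["tau"][6],3),"w",round(o["grip_width"]*85,1),"head",round(float(np.arctan2(R[1,0],R[0,0])),4))
E
python3 -m pendant '{"offset":[[0,0.004,0],[0,0.004,0],[0,0.004,0]],"turn":[[0,0.05,0],[0,0.1,0],[0,0.1,0]]}'|grep clock; python3 r.py
python3 -m pendant '{"offset":[[0,0,0],[0,0,0],[0,0,0]],"turn":[[0,0.05,0],[0,0.1,0],[0,0.1,0]]}'|grep clock; python3 r.py
```

```text
clock: 23.75
F [-0.1 -0.4  2.3] T [ 0.13   0.029 -0.022] q7 1.08 tau7 -0.375 w 45.2 head 1.2462
clock: 24.12
F [-0.1  0.3 -0. ] T [ 0.165 -0.034 -0.028] q7 1.01 tau7 -0.435 w 45.3 head 1.1668
```

```bash
for i in 1; do python3 -m pendant '{"offset":[[0,0,0],[0,0,0],[0,0,0]],"turn":[[0,0.05,0],[0,0.1,0],[0,0.1,0]]}'|grep clock; python3 r.py
python3 -m pendant '{"offset":[[0,0,0],[0,0,0],[0,0,0]],"turn":[[0,0.05,0],[0,0.1,0],[0,0.1,0]]}'|grep clock; python3 r.py; done
```

```text
clock: 24.5
F [ 0.2  1.6 -1.1] T [ 0.201 -0.073  0.072] q7 0.93 tau7 -0.47 w 45.2 head 1.0882
clock: 24.88
F [ 1.3  1.2 -0.3] T [ 0.278 -0.123  0.127] q7 0.86 tau7 -0.537 w 45.1 head 1.009
```

Torque about the axis is rising at about 0.7 N m/rad, so the plate has met the tubes. I'm advancing and averaging the readings over time.

```bash
sed -i 's/range(1)/range(10)/; s/^    p,R,o=state()/    manip.camera("top");p,R,o=state()/' r.py; sed -i 's/^print(/print("sd",np.std(L,0).round(3)[2],/' r.py
python3 r.py
python3 -m pendant '{"offset":[[0,0,0],[0,0,0],[0,0,0]],"turn":[[0,0.03,0],[0,0.06,0],[0,0.06,0]]}'|grep clock; python3 r.py
```

```text
sd 0.025 F [1.  2.1 0.2] T [ 0.309 -0.178  0.141] q7 0.86 tau7 -0.134 w 45.3 head 1.0098
clock: 25.75
sd 0.026 F [1.2 2.8 0.1] T [ 0.364 -0.237  0.138] q7 0.82 tau7 -0.156 w 45.1 head 0.9627
```

```bash
python3 -m pendant '{"offset":[[0,0,0],[0,0,0],[0,0,0]],"turn":[[0,0.03,0],[0,0.06,0],[0,0.06,0]]}'|grep clock; python3 r.py
python3 - <<'E'
from h import *
w,d=manip.camera("wrist");cv2.imwrite("pics/w8.png",cv2.resize(w[100:360,130:510,::-1],(760,520)))
E
```

```text
clock: 26.62
sd 0.029 F [2.3 2.  3.4] T [ 0.411 -0.341  0.159] q7 0.77 tau7 -0.176 w 44.8 head 0.9156
```

View pics/w8.png

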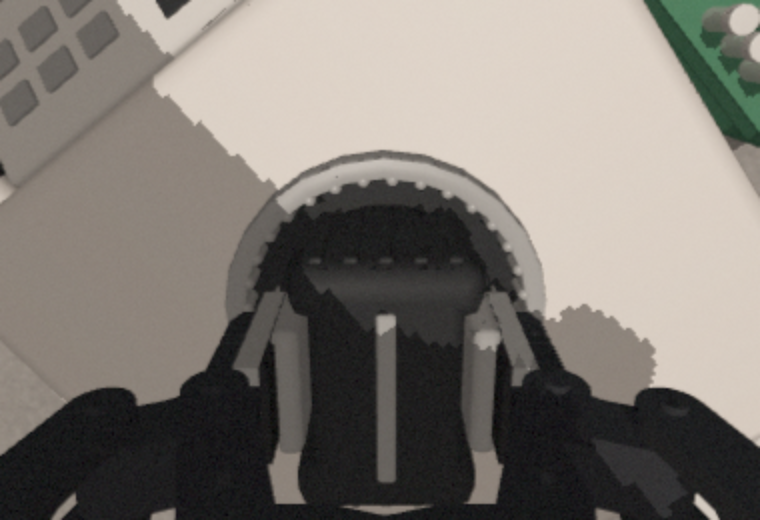

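The knob's line at (386,315–480) stays vertical in the tool view, so there's no slip; the pads hold both tabs in. I'm taking a longer average.

```bash
cat > r2.py <<'E'
from h import *
L=[];Q=[]
for _ in range(20):
    manip.camera("top");p,R,o=state();L.append(np.r_[o["torque"],o["ft_force"]]);Q.append(o["tau"][6])
L=np.array(L);print(o["clock"],L.mean(0).round(3),"tz",L[:,2].round(2),"tau7",np.mean(Q).round(3),"head",round(float(np.arctan2(R[1,0],R[0,0])),4),p.round(4))
E
python3 r2.py
python3 -m pendant '{"offset":[[0,0,0],[0,0,0],[0,0,0]],"turn":[[0,0.03,0],[0,0.05,0],[0,0.05,0]]}'|grep clock; python3 r2.py
```

```text
28.175 [ 0.474 -0.46   0.184  2.275  2.523  3.344] tz [0.17 0.11 0.25 0.16 0.17 0.23 0.22 0.17 0.2  0.18 0.2  0.15 0.25 0.11
 0.19 0.21 0.18 0.15 0.17 0.2 ] tau7 -0.179 head 0.9156 [ 0.5956 -0.0688  0.1666]
clock: 28.55
29.55 [ 0.546 -0.617  0.201  3.083  2.971  4.004] tz [0.16 0.24 0.18 0.23 0.21 0.2  0.22 0.25 0.2  0.19 0.17 0.17 0.2  0.24
 0.16 0.24 0.23 0.16 0.18 0.21] tau7 -0.206 head 0.8764 [ 0.5956 -0.0688  0.1666]
```

```bash
python3 -m pendant '{"offset":[[0,0,0],[0,0,0],[0,0,0]],"turn":[[0,0.02,0],[0,0.035,0],[0,0.035,0]]}'|grep clock; python3 r2.py
```

```text
clock: 29.92
30.925 [ 0.595 -0.71   0.213  3.484  3.063  4.818] tz [0.26 0.21 0.21 0.22 0.19 0.18 0.19 0.18 0.22 0.24 0.26 0.22 0.25 0.23
 0.16 0.2  0.21 0.2  0.23 0.19] tau7 -0.216 head 0.849 [ 0.5957 -0.0688  0.1667]
```

```bash
python3 -m pendant '{"offset":[[0,0,0],[0,0,0],[0,0,0]],"turn":[[0,0.015,0],[0,0.02,0],[0,0.02,0]]}'|grep clock; python3 r2.py
python3 -m pendant '{"offset":[[0,0,0],[0,0,0],[0,0,0],[0,0,0],[0,0,0],[0,0,0]],"turn":[[0,0,0],[0,0,0],[0,0,0],[0,0,0],[0,0,0],[0,0,0]]}' 100 40; python3 r2.py
python3 - <<'E'
from h import *
w,d=manip.camera("wrist");np.save("pics/w9.npy",w)
g=cv2.cvtColor(w,cv2.COLOR_RGB2GRAY).astype(float)
old=cv2.imread("pics/w8.png",0)
def line(g,x0,x1,y0,y1):
    pts=[]
    for y in range(y0,y1):
        r=g[y,x0:x1];m=r>85
        if m.sum()>2: pts.append((y,x0+np.flatnonzero(m).mean()))
    pts=np.array(pts);return np.polyfit(pts[:,0],pts[:,1],1),len(pts)
print(line(g,305,340,262,335),line(old.astype(float),360,412,335,475))
cv2.imwrite("pics/w9.png",cv2.resize(w[100:360,130:510,::-1],(760,520)))
E
```

```text
clock: 31.3
32.3 [ 0.617 -0.728  0.218  3.757  3.046  5.011] tz [0.28 0.22 0.19 0.16 0.24 0.26 0.25 0.17 0.15 0.2  0.22 0.25 0.26 0.24
 0.22 0.23 0.2  0.22 0.22 0.16] tau7 -0.228 head 0.8333 [ 0.5957 -0.0688  0.1667]
clock: 33.05
position: [0.5957, -0.0688, 0.1667]
ee_rot: [0.647, 0.287, -0.285, -0.647]
ft_force: [-0.7, -0.4, 0.3]
grip_width: 0.996
34.05 [ 0.003 -0.008  0.007 -0.056  0.015  0.067] tz [ 0.01  0.    0.05 -0.01 -0.02 -0.02  0.02  0.05  0.    0.    0.02 -0.05
  0.04  0.04 -0.01  0.03 -0.05  0.01  0.04 -0.01] tau7 -0.0 head 0.8333 [ 0.5957 -0.0688  0.1667]
(array([1.80766383e-01, 2.68652166e+02]), 73) (array([6.62570248e-04, 3.85746276e+02]), 140)
```

View pics/w9.png

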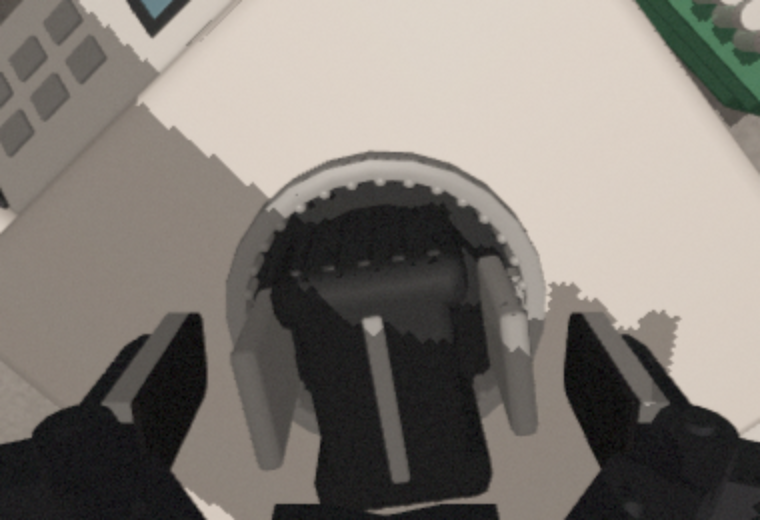

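Load was 0.22 N m before release and the sensor reads 0.007 unloaded. In the view both tabs are fully out, at (260,400) and (510,360), with the same ~150 px span as at first. The knob has settled back by one rib and locked. I'm withdrawing straight up and making a last numeric check.

```bash
python3 -m pendant '{"offset":[[0,-0.05,0],[0,-0.15,0],[0,-0.3,0],[0,-0.5,0],[0,-0.7,0],[0,-0.7,0]],"turn":[[0,0,0],[0,0,0],[0,0,0],[0,0,0],[0,0,0],[0,0,0]]}' 100 40
python3 - <<'E'
from h import *
p,R,o=state();w,d=manip.camera("wrist");T=manip.camera_model("wrist");K=T["intrinsics"];v,u=np.mgrid[:400,:640]
c=np.stack([(u-K[0,2])/K[0,0]*d,(v-K[1,2])/K[1,1]*d,d,np.ones_like(d)],-1)@T["tool_from_camera"].T
W=p+c[...,:3]@R.T
ok=(abs(W[...,0]-.595)<.05)&(abs(W[...,1]+.069)<.05)&(W[...,2]>.224)&(W[...,2]<.235)&(v<340)
Q=W[ok];print("knob top",len(Q),cv2.minAreaRect(Q[:,:2].astype(np.float32)))
g=w.min(2);L=W[ok&(g>75)&(np.hypot(W[...,0]-.595,W[...,1]+.069)<.02)];print(len(L),L.mean(0) if len(L) else 0)
if len(L)>10:
    e=np.linalg.svd(L[:,:2]-L[:,:2].mean(0),full_matrices=False)[2][0];print("line heading",np.arctan2(e[1],e[0]))
X=W[(abs(W[...,0]-.55)<.02)&(abs(W[...,1]+.069)<.06)&(abs(W[...,2]-.18)<.015)];a,n=plane(X);n*=np.sign(n[2]);print("lid",a,n)
t,d2=manip.camera("top");t0=np.load("pics/top0.npy").astype(int);t=t.astype(int)
for nm,f in(("red",lambda a:(a[...,0]>150)&(a[...,1]<60)),("green",lambda a:(a[...,1]>a[...,0]+20)&(a[...,1]>a[...,2]+10))):
    for a in(t0,t):
        m=f(a)
        for lab,sl in(("left",slice(265,310)),("right",slice(400,425))):
            y,x=np.nonzero(m[:,sl]);print(nm,lab,len(x),y.mean().round(1) if len(x) else 0,x.mean().round(1) if len(x) else 0)
print("pipette diff",np.abs(t[185:285,405:430]-t0[185:285,405:430]).mean())
E
```

```text
clock: 34.85
position: [0.5967, -0.0685, 0.3117]
ee_rot: [0.648, 0.29, -0.283, -0.645]
ft_force: [-0.3, -1.7, -0.2]
grip_width: 1.003
knob top 2984 ((0.5958691835403442, -0.06944369524717331), (0.062023013830184937, 0.060482922941446304), 56.184146881103516)
204 [ 0.59383164 -0.06831632  0.22863933]
line heading -0.5736543278644766
lid [ 0.54930747 -0.06636039  0.18155026] [-0.09368964  0.00131497  0.99560058]
red left 0 0 0
red right 193 160.4 10.9
red left 0 0 0
red right 0 0 0
green left 778 216.4 22.3
green right 0 0 0
green left 775 216.5 22.3
green right 0 0 0
pipette diff 36.644933333333334
```

```bash
python3 -c "
from workcell import manip
print(manip.hand_in())"
```

```text
the job is handed in; nothing more can be done
None
```

The cycler is ready to run: the lid is shut, the plate bears on the tubes and the knob is locked. I handed it in at about 35 s with the gripper clear above the knob.

- **Lid:** I lowered it slowly along its arc until the catch snapped, then pressed to the firm stop at 17 N. Afterwards the lid plane measured 0.001 rad from shut.
- **Knob:** I pinched both tabs with 40 N and turned clockwise; the plate met the tubes at about 0.39 rad. I went on to about 0.73 rad, where the averaged torque was 0.22 N m (joint 7 torque read 0.23), then opened the gripper.
- **Lock:** Both tabs sprang out. The knob settled back one rib to about 0.59 rad, a slightly bigger shift than the 0.12 quoted. By the quoted stiffness that leaves about 0.14 N m on the tubes.

**Checks that disagreed or stayed open:**
- The real fingertips sit about 28 mm behind the reported TCP. I first took this for slipping off the ledge, then found it from depth and contact and corrected for it.
- A last lid-tilt check from the wrist camera, over a small patch beside the knob, gave -0.09 rad. I put that down to the knob's ring being in the patch and trust the 0.001 from the top view.
- The rack and green jar show no movement. The arm hid the red jar in the last top view, and the pipette check (a picture difference) was spoiled by the arm and its shadow. I did not move near either of them.

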